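# Scrub a beaker on the brush washer and hold the rinse plate down

### The arm

A 7-joint arm with a two-finger parallel gripper is mounted at the origin on a cart in front of the work surface, level with it; the furniture and walls round the work are solid. World frame = base frame: x ahead of the robot, y to its left, z up, the work surface at z = 0. Lengths are in m, angles in rad, forces in N, time in s.
With the tool pointing down it reaches from about 0.425 to 0.8 m from the base axis. Payload 8.3 kg.
Tool frame: the origin (TCP) lies at the very end of the fingers, on their centre line; the grasp point (between the pads) lies 19 mm behind it; z points along the fingers, y is the line along which they close (so a half turn about z gives the same grasp; the last joint's range is limited). The gripper opens to 85 mm and grips with 20 to 120 N. Pads are 22 mm wide; open, the fingers measure 114 mm over their backs; the gripper's body (76 mm by 85 mm) begins 54 mm behind the grasp point. The pads swing forward as they close: fully open they stand 13 mm farther back than shut.
Start: joints at [1.253, 0.383, 0.016, 1.37, -0.006, 1.388, -0.046], TCP at [0.158, -0.605, 0.231] pointing down, gripper open.
Joint ranges: [-2.95, 2.95], [-0.25, 2.06], [-1.52, 1.56], [0.18, 2.33], [-1.44, 4.58], [0.02, 2.06], [-3.01, 3.01]. Speed limits (rad/s): [2.39, 2.39, 3.01, 3.01, 3.14, 3.14, 3.14].

### API

Orientations are given as a unit quaternion [w, x, y, z].
In Python, from plant import robot gives the robot as it stands.
- The arm moves only by the tool servo_tool, never from a script. Its argument "deltas" is a list of rows, each a list of 6 numbers: the shift along the tool's x, y, z in units of 40 mm (1.0 is 40 mm), then the turn, a rotation vector about the tool's x, y, z in rad. A call has 1 to 20 rows; each row is the pose to reach, as a shift and turn from the pose commanded when the call began, along the tool's axes at that moment; what a row does not reach only later rows make up. A row lasts 1/10 s, in which the tool goes at most 50 mm and 8.59 degrees, less where a joint would pass 70% of its speed; a pose out of reach is approached as far as the arm can. A call with a gripper value outside its range is refused whole. "jaw" is the finger opening in mm, from 0 to 85.4, set as the call begins (left out, the last holds). The fingers move at their own pace and stop on an object; "squeeze" is the grip in N (left out, the last holds). Time passes only in rows, so rows that repeat a pose let the fingers close. It gives the time, the measured TCP pose, the force, the opening and the grip force at its end, in the units of the state.
- robot.get_state(): the state, without advancing time (a new reading comes with each control period).
- robot.grab_frame(name): name is "scene" or "top"; returns the picture (480x640x3 uint8, blue, green, red); there is no depth.
- robot.calibration(name): a dict with "mtx" (3x3 intrinsics, pixels), "camera_from_world" (4x4, takes a point from world to camera coordinates). Camera axes: x right, y down, z forward; pixel columns grow to the right and rows downward; lengths in m; the calibration is good to about 2 mm. A picture is of the moment at which its call begins. calibration takes no time and is no camera call.
- robot.sign_off(): hands the job in; it is judged then, once.
The state is a dict: "t": time; "joint_pos": joint angles; "qvel": joint speeds; "joint_torque": joint torques, N m; "eef_pos": TCP position; "tcp_rot": TCP orientation; "wrist_force": force on the tool from outside, world axes, zero at the start; "ft_torque": the same for the moment, N m; "finger_gap": finger opening in m; "grasp_force": force on a finger pad.
Only numpy, scipy, OpenCV 4.12 (cv2) and the standard library are available. Lean on these libraries where they do the work, as an engineer would, in place of code of your own. Each camera call takes 0.05 s, during which the arm holds its last target. There are 200 camera calls.

### The job

Take the steel beaker that stands upside down and, keeping it upside down, push it down over the upright blue brush of the washer until its mouth nearly reaches the white plate; scrub it by drawing it up to about the tip of the brush and back down, twice. Then press the beaker down on the white spring-loaded plate until the plate's top is flush with the rim of the dark housing (10 mm down, half its travel, never all the way to its stop), and finish while still gripping the beaker and holding the plate pressed there. Leave the other things on the counter where they are.

Things in the scene. Friction and masses are not known exactly. Their poses are not given: they have to be found in the camera images.
- beaker_center (a point): The used beaker: brushed steel, round, 148 mm tall, standing upside down on the counter (closed base up, mouth down). Outer diameter 64 mm at the mouth, about 60 mm at the closed base; clear inside diameter at least 42 mm, inside depth 142 mm; 0.13 to 0.25 kg. This point is on its axis, half-way up (74 mm above the mouth). Its own z axis points from the closed base to the mouth, so downward at the start. Grasp round the body near the closed end, so that the mouth stays free.
- beaker_mouth (a point): Centre of the used beaker's mouth (its open rim, 148 mm from the closed base, 74 mm below the beaker's centre as it stands); axes as the beaker's.
- washer: Brush washer, fixed to the counter: a round dark steel housing, 136 mm across at the foot, rim 35 mm high (rim opening 106 mm wide), with a brass hose nipple toward its own +x side (reaching 90 mm from the axis, 28 mm high) and an upright bottle brush with blue bristles on its axis; round the brush's stem lies the white push plate. Origin on its axis at counter level, z up. The brush does not move; its bristles are soft and 46 mm across, its stiff core is 24 mm across.
- brush_tip (a point): Tip of the upright blue brush, on the washer's axis, 145 mm above the counter and 100 mm above the unpressed plate.
- plate_top (a point): Centre of the top face of the white push plate (96 mm across), on the washer's axis, 45 mm above the counter when unpressed (10 mm proud of the housing's rim); it moves straight down with the plate.
- plate (a joint): Travel of the white push plate, m: 0 = up (unpressed), 0.010 = its top flush with the housing's rim, 0.020 = at its bottom stop. It is sprung: it starts to move at about 4 N (it does not sink under the beaker's weight alone) and takes 0.8 N more per mm (about 12 N at 10 mm); it comes back up when let go.
- clean_beaker_center (a point): A bystander: a like steel beaker, but standing upright (mouth up), 64 mm across, 150 mm tall; leave it alone. This point is on its axis, half-way up.
- samovar: Fixed furniture: the big white samovar at the back left. It bulges out overhead toward the robot (belly about 0.4 m across): keep arm and gripper clear of it, swinging past it close to the base. Origin under its foot.
- mug: A bystander: blue-grey mug, 85x117x96 mm; origin under it.
- dish: A bystander: empty white round dish, 118 mm across, 34 mm high; origin under its centre.
- saucer: A bystander: white saucer, 135 mm across, 15 mm high; origin under its centre.
- creamer: A bystander: creamer tin with a blue lid, 57 mm across, 94 mm high; origin under its centre.
There are look-alikes about, which are no part of the job. What is shaped like the part that bears beaker_center but purple is not meant.

How it is judged:
By the outcome, as a careful person would: the job done as asked, in the order asked, and still so for the second after the job is handed in, while the arm keeps its last pose, push and grip.
It also fails if it takes over 48 s, if anything falls off the work surface, if the arm or the gripper's body presses on something with over 40 N, if the wrist force passes 120 N, or if a joint passes its speed limit or range.

## Working session

There is one attempt and no reset: what is moved stays moved. The work goes in short steps, Python scripts to look and compute and a tool call to move; the robot and the scene stay as the last step left them, time stands still between calls to the robot, and variables do not carry over. Pictures are saved under pics/ and viewed, at most 10 in all, crops included, and the job is handed in when it is done.

Besides the shell and the picture viewer there is one more tool, called after "Call:" as name(argument=value, ...) on one line, values as JSON. servo_tool: Moves the arm, as the interface text tells. Its arguments: {"type":"object","properties":{"deltas":{"type":"array","items":{"type":"array","items":{"type":"number"}}},"jaw":{"type":"number"},"squeeze":{"type":"number"}},"required":["deltas"]}

```bash
ls; mkdir -p pics
python3 - <<'E'
from plant import robot
import cv2
for n in("scene","top"):
    cv2.imwrite(f"pics/{n}0.png",robot.grab_frame(n)); c=robot.calibration(n); print(n,c["mtx"],c["camera_from_world"])
s=robot.get_state(); print(s)
E
```

```text
pics
scene [[621.10139257   0.         320.96489181]
 [  0.         621.10139257 236.34780016]
 [  0.           0.           1.        ]] [[-0.81733987 -0.57604426 -0.01133797  0.48098661]
 [-0.3301092   0.48433363 -0.81021531  0.280927  ]
 [ 0.47221124 -0.65847851 -0.58602269  1.46634511]
 [ 0.          0.          0.          1.        ]]
top [[444.77282094   0.         309.5090198 ]
 [  0.         444.77282094 241.22822812]
 [  0.           0.           1.        ]] [[-0.08976306 -0.99595437 -0.00418139  0.02995238]
 [-0.97560284  0.08877184 -0.20079507  0.5776707 ]
 [ 0.20035392 -0.0139446  -0.97962434  1.28362184]
 [ 0.          0.          0.          1.        ]]
{'t': 0.1, 'joint_pos': array([ 1.25306955,  0.38415266,  0.01640615,  1.37107075, -0.00624954,
        1.38822864, -0.04652155]), 'qvel': array([ 0.00206777, -0.00263574, -0.00079827, -0.00352247, -0.00208964,
       -0.00018361, -0.00044352]), 'joint_torque': array([ 3.34859084e-03, -6.29133368e+01,  8.47525969e-01, -3.72757459e+01,
        1.67100731e-02,  1.05944838e-02,  1.20554946e-04]), 'eef_pos': array([ 0.15743017, -0.60435924,  0.23037021]), 'tcp_rot': array([-8.90493053e-04,  9.91892081e-01,  1.27079823e-01, -1.58889188e-04]), 'wrist_force': array([ 0.87570282, -0.25783969, -0.38356998]), 'ft_torque': array([ 0.03949208, -0.00276114, -0.0133535 ]), 'grasp_force': 0.0, 'finger_gap': 0.08542850863926417}
```

View pics/scene0.png

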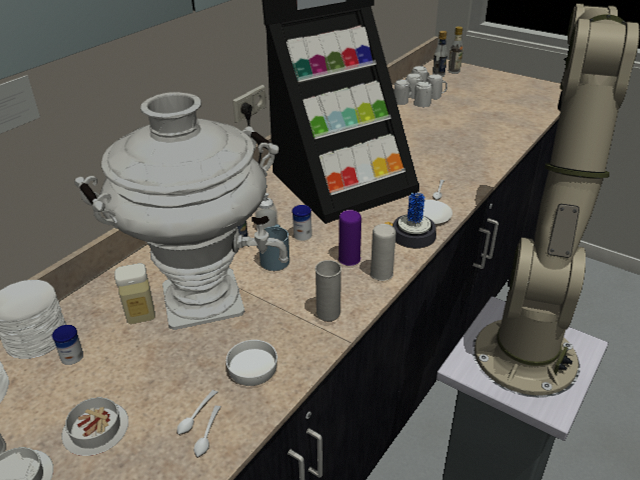

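View pics/top0.png

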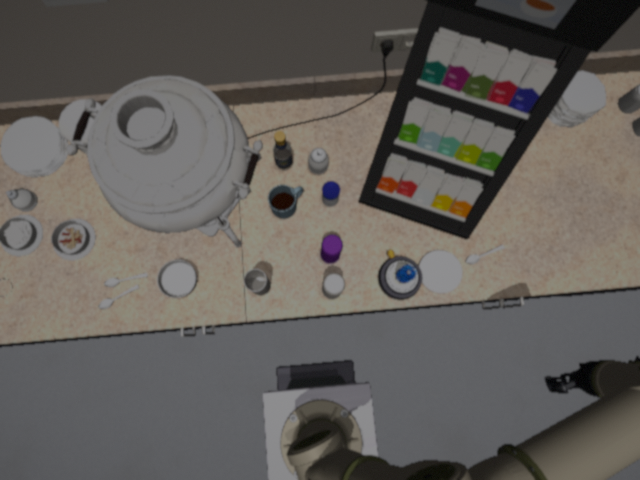

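The steel upside-down beaker is at about (334,284) in top and (383,251) in scene. The upright clean one is at (257,280), the purple one at (332,247) and the washer at (400,277). I'll take enlarged crops to measure them more closely.

Run:
```python
import cv2,numpy as np
a=cv2.imread("pics/top0.png")[225:315,235:435]; b=cv2.imread("pics/scene0.png")[180:330,300:460]
cv2.imwrite("pics/c.png",np.vstack([cv2.resize(a,(640,288),interpolation=cv2.INTER_CUBIC)]))
cv2.imwrite("pics/d.png",cv2.resize(b,(640,600),interpolation=cv2.INTER_CUBIC))
```

```text
(no output)
```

View pics/c.png

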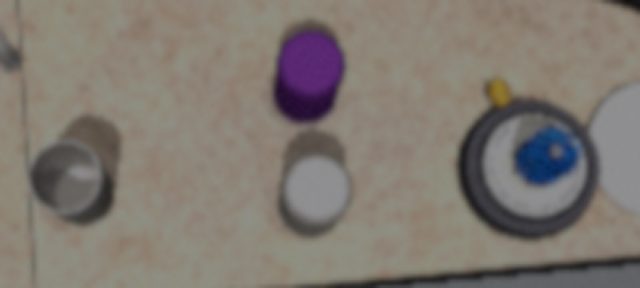

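View pics/d.png

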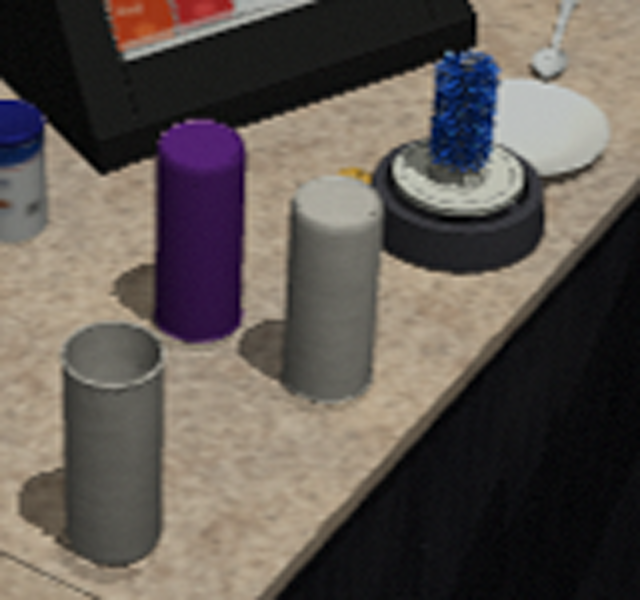

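Crop pixels:
- **Top crop:** beaker base centre (317,189), clean rim (67,178), purple (310,61), housing (528,167), brush tip (556,150).
- **Scene crop:** beaker base (337,203), purple top (201,147), plate centre (458,177), brush tip (467,60).

```bash
cat > h.py <<'E'
import numpy as np
from plant import robot
def at_z(cam,u,v,z):
    c=robot.calibration(cam);T=c["camera_from_world"];R=T[:3,:3];o=-R.T@T[:3,3]
    d=R.T@np.linalg.solve(c["mtx"],[u,v,1]);return (o+d*(z-o[2])/d[2])[:2].round(4)
def proj(cam,p):
    c=robot.calibration(cam);q=c["mtx"]@(c["camera_from_world"]@np.r_[p,1])[:3];return (q[:2]/q[2]).round(1)
E
python3 - <<'E'
from h import *
t=lambda u,v,z:at_z("top",235+u/3.2,225+v/3.2,z)
s=lambda u,v,z:at_z("scene",300+u/4,180+v/4,z)
print("beaker",t(317,189,.148),s(337,203,.148))
print("clean",t(67,178,.15),s(112,355,.15))
print("purple",t(310,61,.148),s(201,147,.148))
print("housing",t(528,167,.032),"plate",t(535,168,.045),s(458,177,.045),"tip",t(556,150,.145),s(467,62,.145))
E
```

```text
beaker [ 0.4335 -0.0776] [ 0.4317 -0.0685]
clean [0.4622 0.1362] [0.4619 0.1472]
purple [ 0.546  -0.0828] [ 0.541  -0.0734]
housing [ 0.448  -0.2854] plate [ 0.4451 -0.2891] [ 0.4445 -0.2754] tip [ 0.4488 -0.2878] [ 0.4455 -0.2745]
```

Run:
```python
from h import *
import cv2
for c in("top","scene"): print(c,[proj(c,p) for p in([.158,-.605,.231],[0,0,0],[.433,-.073,.148],[.433,-.073,0],[.446,-.281,.145],[.446,-.281,0])])
a=cv2.imread("pics/top0.png")
cv2.imwrite("pics/e.png",cv2.resize(a[340:480,250:640],(780,280),interpolation=cv2.INTER_CUBIC))
```

```text
top [array([559.7, 372.3]), array([319.9, 441.4]), array([332.4, 284.4]), array([330.2, 289.5]), array([406.5, 273.1]), array([396.7, 279.2])]
scene [array([561.2, 149.8]), array([524.7, 355.3]), array([384.7, 229.8]), array([382.1, 273.4]), array([417.7, 194.4]), array([413.8, 235.5])]
```

View pics/e.png

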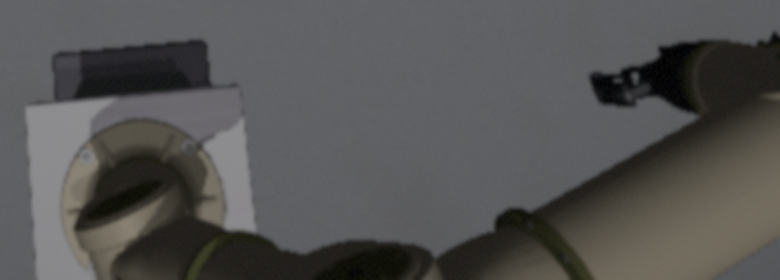

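The flange projects to within about 3 px. The gripper is too dark to judge from this view, so I'll move it over the beaker and measure there.

Call:
servo_tool(deltas=[[0.9,-0.43,-0.1,0,0,0.03],[1.8,-0.86,-0.2,0,0,0.06],[2.7,-1.3,-0.3,0,0,0.1],[3.6,-1.7,-0.4,0,0,0.13],[4.5,-2.15,-0.5,0,0,0.17],[5.4,-2.6,-0.5,0,0,0.2],[6.3,-3.0,-0.5,0,0,0.24],[7.15,-3.45,-0.5,0,0,0.255],[7.5,-4.3,-0.5,0,0,0.255],[7.85,-5.2,-0.5,0,0,0.255],[8.2,-6.1,-0.5,0,0,0.255],[8.6,-7.1,-0.5,0,0,0.255],[8.9,-8.0,-0.5,0,0,0.255],[9.25,-9.0,-0.5,0,0,0.255],[9.6,-10.0,-0.5,0,0,0.255],[9.85,-10.7,-0.5,0,0,0.255],[10,-11.1,-0.5,0,0,0.255],[10,-11.1,-0.5,0,0,0.255],[10,-11.1,-0.5,0,0,0.255]], jaw=85, squeeze=80)

```text
t: 2.0
eef_pos: [0.4325, -0.0748, 0.2511]
tcp_rot: [0.0, 1.0, 0.0, -0.0]
wrist_force: [0.2, -1.1, 1.0]
finger_gap: 0.0853
grasp_force: 0.0
```

Run:
```python
from h import *
import cv2
s=robot.get_state();p=s["eef_pos"];print(s["t"],p,s["tcp_rot"],s["joint_pos"])
a=robot.grab_frame("scene");b=robot.grab_frame("top");cv2.imwrite("pics/s1.png",a);cv2.imwrite("pics/t1.png",b)
print(proj("scene",p),proj("top",p))
cv2.imwrite("pics/f.png",np.hstack([cv2.resize(a[130:330,320:460],(420,600),interpolation=cv2.INTER_CUBIC),cv2.resize(b[200:400,270:396],(378,600),interpolation=cv2.INTER_CUBIC)]))
```

```text
2.0 [ 0.43248263 -0.07479673  0.25113169] [ 1.40366083e-04  9.99999961e-01  3.95079539e-05 -2.36810486e-04] [ 0.50885215 -0.01377541 -0.4028212   1.7952563  -0.00518611  1.35945327
 -1.46356192]
[387.2 196.2] [335.  280.2]
```

View pics/f.png

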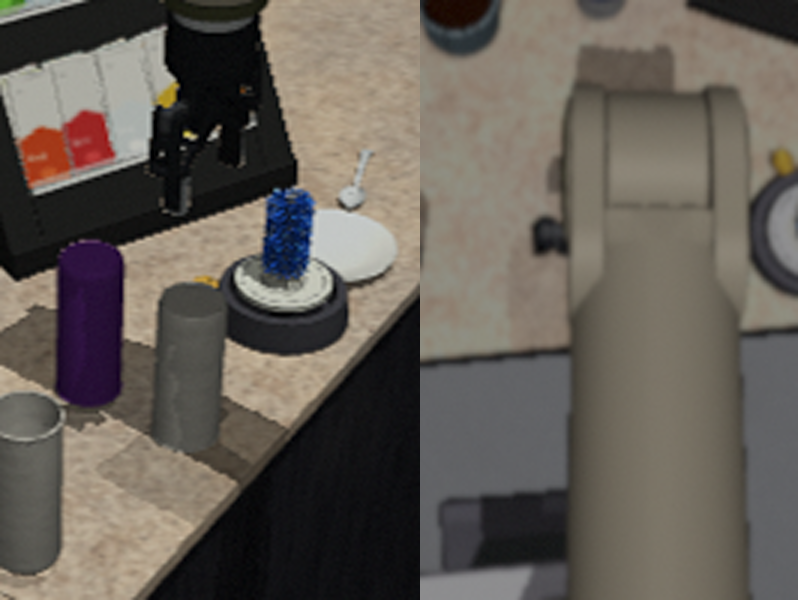

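In the scene view the fingertips are at crop (178,212) and (235,162). That agrees with the projected TCP to about 1.5 px, so I trust the scene camera. Next I shift 5 mm in +y and descend to just above the beaker for a check.

Call:
servo_tool(deltas=[[0,-0.12,0.7,0,0,0],[0,-0.12,1.4,0,0,0],[0,-0.12,2.0,0,0,0],[0,-0.12,2.0,0,0,0],[0,-0.12,2.0,0,0,0]])

```text
t: 2.6
eef_pos: [0.4326, -0.0703, 0.1717]
tcp_rot: [-0.0, 1.0, -0.001, -0.0]
wrist_force: [0.9, 0.0, 0.3]
finger_gap: 0.0848
grasp_force: 0.0
```

Run:
```python
from h import *
import cv2
s=robot.get_state();p=s["eef_pos"];print(s["t"],p)
a=robot.grab_frame("scene");cv2.imwrite("pics/s2.png",a)
print(proj("scene",p+[0,0,.013]),proj("scene",np.r_[p[:2],.148]),proj("scene",np.r_[p[:2],0]))
cv2.imwrite("pics/g.png",cv2.resize(a[170:290,320:440],(600,600),interpolation=cv2.INTER_CUBIC))
```

```text
2.6 [ 0.4326469  -0.07028646  0.17169592]
[385.  218.8] [384.3 230.3] [381.7 274. ]
```

View pics/g.png

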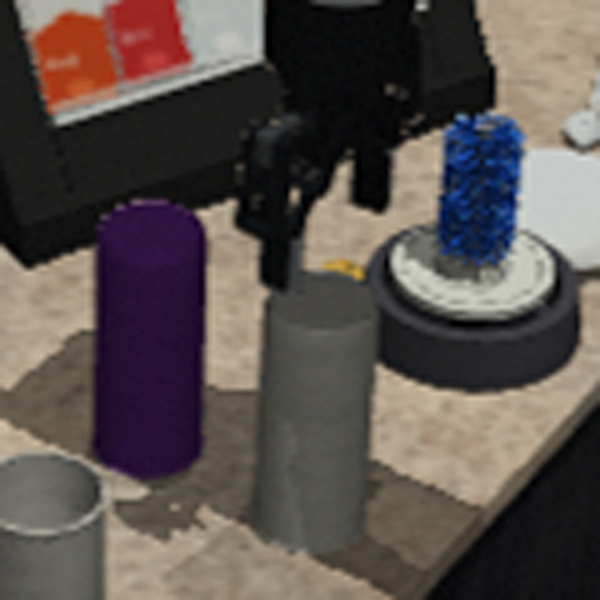

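Finger tips (278,285) and (372,205) give a midpoint matching the TCP projection. The base centre at (322,302) lies right under it, so I'm aligned. Next: descend and grip.

Call:
servo_tool(deltas=[[0,0,0.6,0,0,0],[0,0,1.2,0,0,0],[0,0,1.7,0,0,0],[0,0,1.9,0,0,0],[0,0,1.9,0,0,0],[0,0,1.9,0,0,0]])

```text
t: 3.25
eef_pos: [0.4337, -0.0697, 0.0967]
tcp_rot: [0.0, 1.0, -0.0, 0.001]
wrist_force: [0.3, -0.4, 0.8]
finger_gap: 0.0851
grasp_force: 0.0
```

Call:
servo_tool(deltas=[[0,0,0,0,0,0],[0,0,0,0,0,0],[0,0,0,0,0,0],[0,0,0,0,0,0],[0,0,0,0,0,0],[0,0,0,0,0,0],[0,0,0,0,0,0],[0,0,0,0,0,0]], jaw=40, squeeze=80)

```text
t: 4.05
eef_pos: [0.434, -0.0701, 0.0969]
tcp_rot: [0.001, 1.0, -0.0, 0.001]
wrist_force: [-0.6, -1.1, 7.0]
finger_gap: 0.06
grasp_force: 84.4
```

Call:
servo_tool(deltas=[[0,0,-0.3,0,0,0],[0,0,-1.0,0,0,0],[0,0,-1.8,0,0,0],[0,0,-2.6,0,0,0],[0,0,-3.4,0,0,0],[0,0,-4.1,0,0,0],[0,0.5,-4.2,0,0,0],[0.1,1.2,-4.2,0,0,0],[0.15,2.0,-4.2,0,0,0],[0.2,2.8,-4.2,0,0,0],[0.25,3.6,-4.2,0,0,0],[0.3,4.3,-4.2,0,0,0],[0.3,4.8,-4.2,0,0,0],[0.3,5.12,-4.2,0,0,0],[0.3,5.12,-4.2,0,0,0],[0.3,5.12,-4.2,0,0,0],[0.3,5.12,-4.2,0,0,0]])

```text
t: 5.75
eef_pos: [0.4451, -0.2727, 0.2636]
tcp_rot: [-0.0, 1.0, 0.001, 0.0]
wrist_force: [-0.8, 0.9, -0.5]
finger_gap: 0.0602
grasp_force: 86.3
```

Run:
```python
from h import *
import cv2
s=robot.get_state();p=s["eef_pos"];print(s["t"],p,s["wrist_force"])
a=robot.grab_frame("scene");cv2.imwrite("pics/s3.png",a)
for q in (np.r_[p[:2],p[2]-.097],np.r_[p[:2],p[2]+.051],np.r_[p[:2],.145],np.r_[p[:2],.045]): print((proj("scene",q)-[360,90])*4)
cv2.imwrite("pics/i.png",cv2.resize(a[90:240,360:480],(480,600),interpolation=cv2.INTER_CUBIC))
```

```text
5.75 [ 0.44509784 -0.27274855  0.2636089 ] [-0.77056976  0.87628805 -0.50880132]
[228.8 397.2]
[246.4 209.2]
[226.4 423.2]
[215.6 538.4]
```

View pics/i.png

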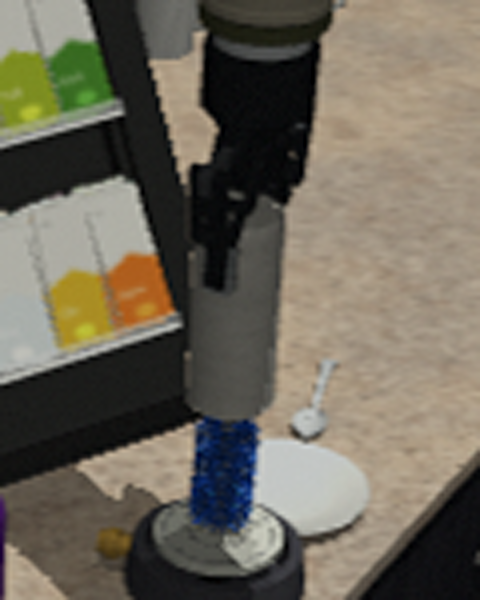

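The mouth centre at (229,397) and the brush axis near (226,425) agree with the projections. The plate centre at (219,537) suggests a correction of about 1.5 mm in −y. Next: apply it and descend.

Call:
servo_tool(deltas=[[0,0.04,0,0,0,0],[0,0.04,0.3,0,0,0],[0,0.04,0.7,0,0,0],[0,0.04,1.1,0,0,0],[0,0.04,1.5,0,0,0],[0,0.04,1.9,0,0,0],[0,0.04,2.3,0,0,0],[0,0.04,2.6,0,0,0],[0,0.04,2.8,0,0,0],[0,0.04,2.8,0,0,0],[0,0.04,2.8,0,0,0]])

```text
t: 6.9
eef_pos: [0.4449, -0.276, 0.1517]
tcp_rot: [0.0, 1.0, -0.0, 0.0]
wrist_force: [0.1, 0.0, -1.4]
finger_gap: 0.06
grasp_force: 86.3
```

Call:
servo_tool(deltas=[[0,0,0.1,0,0,0],[0,0,0.1,0,0,0],[0,0,-0.3,0,0,0],[0,0,-0.8,0,0,0],[0,0,-1.3,0,0,0],[0,0,-1.8,0,0,0],[0,0,-2.2,0,0,0],[0,0,-2.25,0,0,0],[0,0,-2.25,0,0,0],[0,0,-2.25,0,0,0],[0,0,-1.8,0,0,0],[0,0,-1.3,0,0,0],[0,0,-0.8,0,0,0],[0,0,-0.3,0,0,0],[0,0,0,0,0,0],[0,0,0.1,0,0,0],[0,0,0.1,0,0,0],[0,0,0.1,0,0,0]])

```text
t: 8.7
eef_pos: [0.4452, -0.2761, 0.1481]
tcp_rot: [0.0, 1.0, -0.0, 0.001]
wrist_force: [0.9, -1.1, -1.3]
finger_gap: 0.0601
grasp_force: 86.3
```

Call:
servo_tool(deltas=[[0,0,-0.4,0,0,0],[0,0,-0.9,0,0,0],[0,0,-1.4,0,0,0],[0,0,-1.9,0,0,0],[0,0,-2.3,0,0,0],[0,0,-2.35,0,0,0],[0,0,-2.35,0,0,0],[0,0,-2.35,0,0,0]])

```text
t: 9.5
eef_pos: [0.4444, -0.2757, 0.2406]
tcp_rot: [-0.0, 1.0, -0.0, -0.0]
wrist_force: [0.1, -0.5, -1.3]
finger_gap: 0.0608
grasp_force: 86.3
```

Call:
servo_tool(deltas=[[0,0,0.4,0,0,0],[0,0,0.9,0,0,0],[0,0,1.4,0,0,0],[0,0,1.9,0,0,0],[0,0,2.2,0,0,0],[0,0,2.35,0,0,0],[0,0,2.35,0,0,0],[0,0,2.35,0,0,0]])

```text
t: 10.3
eef_pos: [0.4451, -0.2761, 0.148]
tcp_rot: [0.0, 1.0, -0.0, 0.0]
wrist_force: [1.2, -0.3, -1.4]
finger_gap: 0.06
grasp_force: 86.3
```

Both scrub strokes are done. Now I press gradually.

Call:
servo_tool(deltas=[[0,0,0.05,0,0,0],[0,0,0.1,0,0,0],[0,0,0.15,0,0,0],[0,0,0.2,0,0,0],[0,0,0.25,0,0,0],[0,0,0.25,0,0,0],[0,0,0.25,0,0,0]])

```text
t: 11.0
eef_pos: [0.4452, -0.2761, 0.1381]
tcp_rot: [0.0, 1.0, -0.0, 0.001]
wrist_force: [-1.5, -0.0, 5.9]
finger_gap: 0.0602
grasp_force: 86.8
```

Call:
servo_tool(deltas=[[0,0,0.05,0,0,0],[0,0,0.1,0,0,0],[0,0,0.15,0,0,0],[0,0,0.15,0,0,0],[0,0,0.15,0,0,0],[0,0,0.15,0,0,0]])

```text
t: 11.6
eef_pos: [0.4454, -0.2761, 0.1327]
tcp_rot: [0.0, 1.0, -0.0, 0.001]
wrist_force: [-2.0, 2.1, 9.6]
finger_gap: 0.0607
grasp_force: 87.0
```

Run:
```python
from h import *
import cv2
F=[]
for i in range(6):
    a=robot.grab_frame("scene");s=robot.get_state();F.append(np.r_[s["wrist_force"],s["eef_pos"]])
print(np.round(np.mean(F,0),4),s["t"])
cv2.imwrite("pics/j.png",cv2.resize(a[140:260,360:480],(600,600),interpolation=cv2.INTER_CUBIC))
```

```text
[-2.1987  1.1815 10.2022  0.4454 -0.2761  0.1327] 11.9
```

View pics/j.png

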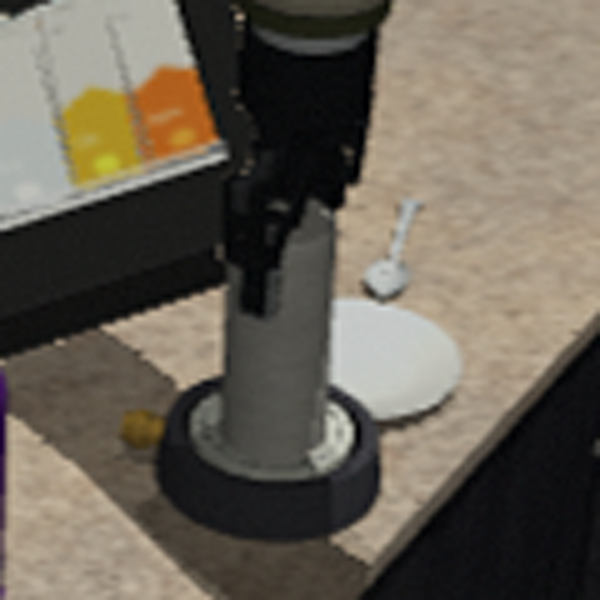

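The beaker sits centred on the plate. The force implies about 9.5 mm of travel and the position about 9.1 mm, so I'll nudge 0.6 mm more.

Call:
servo_tool(deltas=[[0,0,0.016,0,0,0],[0,0,0.016,0,0,0],[0,0,0.016,0,0,0],[0,0,0.016,0,0,0],[0,0,0.016,0,0,0]])

```text
t: 12.4
eef_pos: [0.4454, -0.2761, 0.1321]
tcp_rot: [0.0, 1.0, -0.0, 0.001]
wrist_force: [-2.4, 2.2, 10.6]
finger_gap: 0.0603
grasp_force: 87.0
```

Run:
```python
from h import *
F=[]
for i in range(6):
    robot.grab_frame("scene");s=robot.get_state();F.append(np.r_[s["wrist_force"],s["eef_pos"]])
print(np.round(np.mean(F,0),4),s["t"],s["grasp_force"])
m=np.mean(F,0)
if 10<m[2]<12: print(robot.sign_off())
```

```text
[-2.293   1.2236 10.8503  0.4454 -0.2761  0.1321] 12.7 86.99294306861702
the job is handed in; nothing more can be done
None
```

The beaker was scrubbed twice on the brush and handed in at 12.7 s, still gripped upside down and holding the plate pressed about 10 mm (9.7 mm by position, 10.3 mm by force), level with the housing rim.

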